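Work a seized locking pin out of the stake block

TASK

The red-handled locking pin is seized in the green stake block. Work it out by twisting it back and forth while pulling up gently, easing off where it catches, so that the block is never lifted off its base plate; then lower the pin foot first into the brass pot, without dropping it, and leave it there. Leave everything else on the bench where it is.

Things in the scene. Friction and masses are not known exactly. Their poses are not given: they have to be found in the camera images.
- base: dark steel base plate 150 x 110 x 12 mm, fixed to the bench. Origin: centre of its underside, on the bench, exactly below the axis of the pin's bore; z up, x towards the stake's horn (yaw varies).
- block (a joint): how far (m) the green stake block has been lifted off the base plate; 0 = seated, as at the start. The block (100 x 84 x 84 mm, with a steel horn 80 mm long pointing to its +x, 70 mm above the bench) stands on guide dowels: it cannot turn or shift, only rise. Only its weight (2.3 to 2.7 kg, 22 to 26 N) holds it down.
- pin: locking pin, 0.35 kg, 116 mm long, upright in the block; shaft 24 mm thick; copper dust collar 52 mm across just over the block's top (81 to 85 mm above the foot); red cross bar on top, 10 mm wide (pin x), 70 mm long (pin y), 14 mm high, centred 109 mm above the foot. Origin: centre of the foot, at the start 16 mm above the bench; z up along the pin; x within 0.2 rad of the base plate's x.
- pin_bar (a point): centre of the red cross bar: grip it here across its 10 mm width (pin x). Seized for the first 9 mm: a straight pull meets about 27 to 35 N of friction and lifts the block first; while being turned the pin creeps up, 0.2 to 0.4 mm per 0.3 rad under a pull of 10 to 15 N. Turning takes about 0.4 N m, at most 0.9.
- pin_foot (a point): centre of the pin's foot (its lower end), axes as the pin. It leaves the block's hole after rising 80 mm.
- pin_lug (a point): hidden in the block: tip of a small lug on the shaft, 16 mm above the foot, 18.5 mm from the axis to pin +x. On the way up it catches under three ledges of scale, 3 mm thick, one soon after the start, the last about 33 mm up; past 40 mm it is clear. A hard pull under a ledge lifts the block: keep the pull light and turn on until it gives at the ledge's gap.
- block_top (a point): centre of the pin's hole (44 mm across) in the block's top face, 96 mm above the bench; axes as the base plate. Each ledge of scale inside has one gap, at an unknown angle of its own, its middle within 0.7 rad to either side of this x axis; the lug passes within about 0.2 rad of that middle. Turned on while in a gap, it drags the ledge along (0.4 N m). Between ledges, past 9 mm, the pin is loose.
- pot: round brass pot, fixed, 78 mm across outside, 72 mm inside, 70 mm high, floor 5 mm thick, open at the top. Origin: centre of its underside.
- pot_in (a point): centre of the pot's inner floor, 5 mm above the bench.
- hammer: bystander: hammer lying on the bench, 300 mm long.
- sledge_head: bystander: dark sledge head with its eye, standing, 50 x 60 x 104 mm.
- bowl: bystander: copper bowl, 140 mm across, 45 mm high.
- strip_a: bystander: bright steel strip, 240 x 30 x 6 mm.
- strip_b: bystander: dark steel strip, 200 x 25 x 8 mm.
- chisel: bystander: slim hand tool with a handle, 180 mm long.
- wood_block: bystander: wooden block, 70 x 90 x 50 mm.
There are look-alikes about, which are no part of the job. What is shaped like the pot but blue is not meant.

How it is judged:
On the way:
1. the pin is drawn right out of the block, which stays seated (z of pin_foot in the frame of block_top above 0.003 m and value of joint block below 0.0015 m), for 0.1 s.
At the end, for the whole second after the job is handed in: The pin stands or leans in the brass pot, foot down: the foot within 15 mm above the pot's floor and within 34 mm of its centre, leaning less than 57 degrees, at rest and released; the green block is seated on its base plate (within 1.5 mm) (horizontal distance between pin_foot and pot_in below 0.034 m and z of pin_foot in the frame of pot_in between -0.006 and 0.015 m and angle between pin's own z axis and vertical below 1 rad and linear speed of pin below 0.03 m/s and value of joint block below 0.0015 m and contact force between the fingers and pin below 0.1 N); the robot touches nothing.
It fails at once if the green block is lifted more than 1.5 mm off its base plate (value of joint block above 0.0015 m).
It fails at once if the pin is dropped or thrown (faster than 1 m/s while not held) (linear speed of pin above 1 m/s and contact force between the fingers and pin below 0.05 N).
It fails at once if a bystander is moved more than 40 mm (distance of any of hammer, sledge_head, bowl, strip_a, strip_b, chisel, wood_block from where it was at the start of the episode above 0.04 m).
It also fails if it takes over 58 s, if anything falls off the work surface, if the arm or the gripper's body presses on something with over 40 N, if the wrist force passes 120 N, or if a joint passes its speed limit or range.

ROBOT

A 6-joint arm with a two-finger parallel gripper is mounted at the origin on the work surface. World frame = base frame: x ahead of the robot, y to its left, z up, the work surface at z = 0. Lengths are in m, angles in rad, forces in N, time in s.
With the tool pointing down it reaches from about 0.35 to 0.875 m from the base axis. Payload 4.2 kg.
Tool frame: the origin (TCP) lies on the centre line of the jaws, within the pads' length; the fingertips stand 22 mm ahead of it and the grasp point (between the pads) lies 3 mm ahead of it (bot.nose_length is the distance from the TCP to the fingertips, in m); z points along the fingers, y is the direction in which the jaws open and shut (so a half turn about z gives the same grasp; the last joint's range is limited). The gripper opens to 87 mm and grips with 3 to 60 N. Pads are 19 mm wide; open, the fingers measure 117 mm over their backs; the gripper's body (75 mm by 190 mm) begins 51 mm behind the grasp point.
Start: joints at [-0.867, 0.385, 0.008, 0, -1.194, -0.259], TCP at [0.269, -0.564, 0.245] pointing down, gripper open.
Joint ranges: [-3.14, 3.14], [-1.21, 2.06], [-1.07, 1.41], [-3.16, 2.05], [-2.99, -0.16], [-3.1, 3.1]. Speed limits (rad/s): [2.79, 2.79, 3.14, 3.14, 3.14, 3.14].

INTERFACE

Orientations are given as a unit quaternion [w, x, y, z].
In Python, from workcell import bot gives the robot as it stands.
- The arm moves only by the tool drive_tool, never from a script. Its argument "increments" is text: rows parted by semicolons, each of 7 numbers parted by spaces: the opening, from 0 (shut) to 1 (fully open), then the shift along the tool's x, y, z in units of 40 mm (1.0 is 40 mm), then the turn, a rotation vector about the tool's x, y, z in units of 6 degrees (1.0 is 6 degrees). In form: claw dx dy dz wx wy wz; .... A call has 1 to 20 rows; each row is the pose to reach, as a shift and turn from the pose commanded when the call began, along the tool's axes at that moment; what a row does not reach only later rows make up. A row lasts 1/8 s, in which the tool goes at most 62.5 mm and 10.7 degrees, less where a joint would pass 70% of its speed; a pose out of reach is approached as far as the arm can. A call with a gripper value outside its range is refused whole. The fingers move at their own pace and stop on an object; the grip force is fixed at half the most. Time passes only in rows, so rows that repeat a pose let the fingers close. It gives the time, the measured TCP pose, the force and the opening at its end, in the units of the state.
- bot.state(): the state, without advancing time (a new reading comes with each control period).
- bot.grab_frame(name): name is "scene" or "top" or "wrist"; returns the picture (384x512x3 uint8, red, green, blue); there is no depth.
- bot.camera_info(name): a dict with "intrinsics" (3x3 intrinsics, pixels), "k1" (the pictures are not rectified: a ray, as slopes to the right and down, at radius r is drawn at 1 + k1 r^2 times it, then the intrinsics apply), "rvec" (rotation vector, rad) and "tvec" (3), from world to camera coordinates, as OpenCV has them. Camera axes: x right, y down, z forward; pixel columns grow to the right and rows downward; lengths in m; the calibration is good to about 2 mm. A picture is of the moment at which its call begins: read the wrist's pose just before it. camera_info takes no time and is no camera call; for the wrist camera it gives the pose at the moment of the call.
- bot.job_done(): hands the job in, once; it reports no verdict.
The state is a dict: "clock": time; "joints": joint angles; "joint_velocities": joint speeds; "tau": joint torques, N m; "position": TCP position; "eef_rot": TCP orientation; "force": force on the tool from outside, world axes, zero at the start; "moment": the same for the moment, N m; "finger_gap": finger opening in m.
Only numpy, scipy, OpenCV 4.12 (cv2) and the standard library are available. Lean on these libraries where they do the work, as an engineer would, in place of code of your own. Each camera call takes 0.05 s, during which the arm holds its last target.

## Working session

There is one attempt and no reset: what is moved stays moved. The work goes in short steps, Python scripts to look and compute and a tool call to move; the robot and the scene stay as the last step left them, time stands still between calls to the robot, and variables do not carry over. Pictures are saved under pics/ and viewed, and the job is handed in when it is done.

Besides the shell and the picture viewer there is one more tool, called after "Emit:" as name(argument=value, ...), one argument or row to a line, values as JSON. drive_tool: Moves the arm, as the interface text tells. Its arguments: {"type":"object","properties":{"increments":{"type":"string"}},"required":["increments"]}

```bash
mkdir -p pics; ls
python3 - <<'E'
from workcell import bot
import cv2,json
s=bot.state();print(s)
for n in("scene","top"):
    f=bot.grab_frame(n);cv2.imwrite(f"pics/{n}0.png",cv2.resize(f[:,:,::-1],(800,600)));i=bot.camera_info(n);print(n,i)
    cv2.imwrite(f"pics/{n}0raw.png",f[:,:,::-1])
print(bot.camera_info("wrist"),bot.nose_length)
E
```

```text
pics
{'clock': 0.0, 'joints': array([-8.67400081e-01,  3.85527631e-01,  6.60558699e-03, -5.39949123e-04,
       -1.19403238e+00, -2.58591694e-01]), 'joint_velocities': array([ 0.00166222,  0.00050963, -0.00236818,  0.00109369,  0.00201295,
        0.0004941 ]), 'tau': array([-1.76083363e-04, -3.90666568e+01,  1.87405783e+01,  4.22003567e+00,
        1.09685166e-02, -1.75869041e-04]), 'position': array([ 0.26869366, -0.56365154,  0.24346304]), 'eef_rot': array([-2.76774194e-04, -2.20476084e-01,  9.75391751e-01,  1.07271160e-03]), 'force': array([ 0.55916369,  0.11456223, -0.52721485]), 'moment': array([ 0.00057587,  0.04118579, -0.05240656]), 'finger_gap': 0.08736815811221328}
scene {'intrinsics': array([[463.12587319,   0.        , 261.86931291],
       [  0.        , 463.12587319, 198.84593896],
       [  0.        ,   0.        ,   1.        ]]), 'k1': -0.06933914518948137, 'rvec': array([ 0.76887927,  2.51625634, -1.21052385]), 'tvec': array([ 0.47341911, -0.13031073,  1.70932472])}
top {'intrinsics': array([[354.00872245,   0.        , 260.0092322 ],
       [  0.        , 354.00872245, 192.26414924],
       [  0.        ,   0.        ,   1.        ]]), 'k1': -0.004869820546256745, 'rvec': array([ 2.19740346, -2.15006639,  0.09420678]), 'tvec': array([-0.01485352,  0.57170942,  1.37341079])}
{'intrinsics': array([[305.08143713,   0.        , 258.14534204],
       [  0.        , 305.08143713, 193.83135961],
       [  0.        ,   0.        ,   1.        ]]), 'k1': 0.020767010684782396, 'rvec': array([-1.57731614, -2.49466111, -0.39133047]), 'tvec': array([ 0.62550689, -0.0387344 ,  0.39129462])} 0.022
```

View pics/scene0.png

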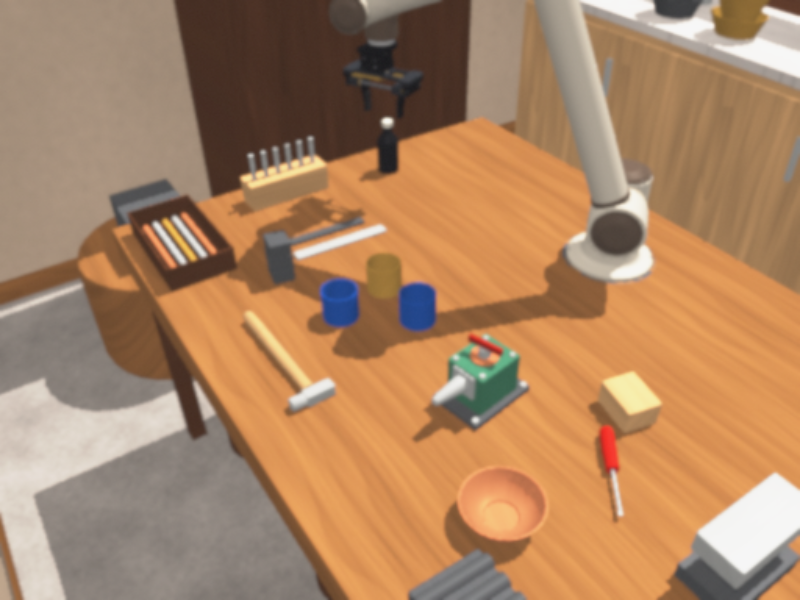

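View pics/top0.png

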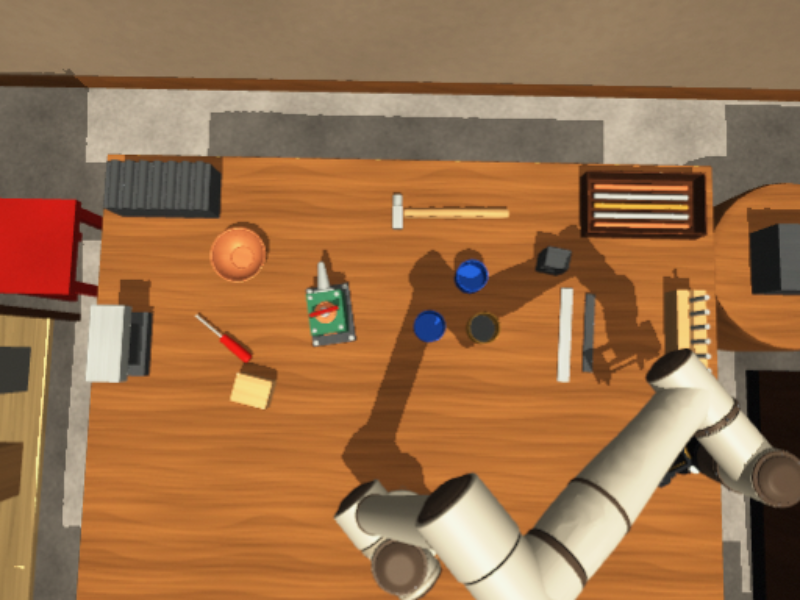

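The red-handled pin in the green block is at about (325,312) in the top picture. Other red things are the chisel handle (236,347) and the red stool (40,247). The pot shapes are brass at (483,327), and blue at (429,326) and (471,277). I choose the brass one and will check both choices in crops.

```bash
cat > h.py <<'E'
import numpy as np,cv2
from workcell import bot
def cam(n,i=None):
    i=i or bot.camera_info(n);K=i["intrinsics"];R=cv2.Rodrigues(i["rvec"])[0];return K,i["k1"],R,np.array(i["tvec"])
def unproj(c,px,z):
    K,k,R,t=c;d=np.array([k,0,0,0,0.]);u=cv2.undistortPoints(np.array([[px]],float),K,d)[0,0]
    C=-R.T@t;r=R.T@np.array([u[0],u[1],1]);return C+r*(z-C[2])/r[2]
def proj(c,P):
    K,k,R,t=c;return cv2.projectPoints(np.array(P,float).reshape(-1,3),cv2.Rodrigues(R)[0],t,K,np.array([k,0,0,0,0.]))[0].reshape(-1,2)
E
python3 - <<'E'
from h import *
a=cv2.imread("pics/top0raw.png")
c1=cv2.resize(a[155:230,180:240],None,fx=6,fy=6,interpolation=cv2.INTER_CUBIC)
c2=cv2.resize(a[160:235,260:330],None,fx=6,fy=6,interpolation=cv2.INTER_CUBIC)
b=np.zeros((450,800,3),np.uint8);b[:,:360]=c1;b[:,370:790]=c2;cv2.imwrite("pics/crop1.png",b)
c=cv2.imread("pics/scene0raw.png")[205:275,270:345];cv2.imwrite("pics/crop2.png",cv2.resize(c,None,fx=8,fy=8,interpolation=cv2.INTER_CUBIC))
E
```

```text
(no output)
```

View pics/crop1.png

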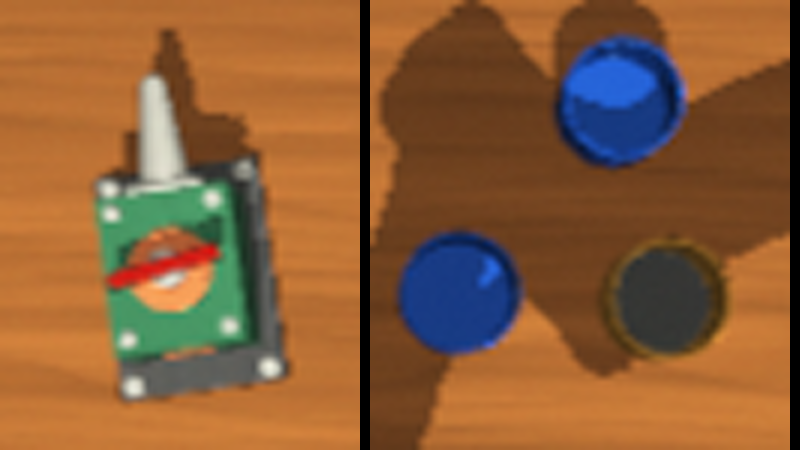

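View pics/crop2.png

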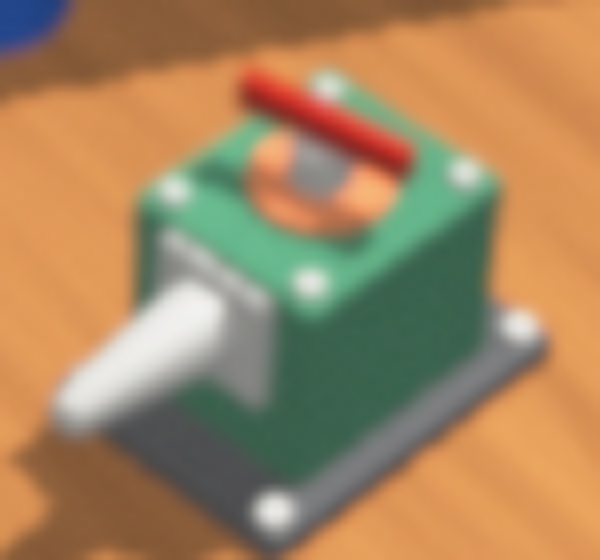

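The crops show the red cross bar at crop (108,283) to (220,250) on the green block with its horn pointing up. The brass pot rim is centred at (667,297), clearly not blue.

Run:
```python
from h import *
c=cam("top")
f=lambda x,y,z,ox=180,oy=155:unproj(c,(ox+(x+.5)/6-.5,oy+(y+.5)/6-.5),z)
e1=f(108,283,.130);e2=f(220,250,.130);print("bar",e1,e2,(e1+e2)/2,np.linalg.norm(e1-e2),np.arctan2(*(e1-e2)[1::-1]))
b=[f(x,y,.097) for x,y in((112,214),(212,198),(230,326),(128,340))];print(np.array(b),np.mean(b,0))
fx=(b[0]+b[1]-b[2]-b[3])/2;print("yaw",np.arctan2(fx[1],fx[0]),np.linalg.norm(fx),np.linalg.norm(b[0]-b[1]))
p=f(667-370,297,.07,260,160);print("pot",p)
for x in((607-370,297),(728-370,297),(667-370,237),(667-370,358)):print(f(*x,.07,260,160))
cs=cam("scene")
print(proj(cs,[(e1+e2)/2,e1,e2,p]))
# scene crop bar ends
for q in((250,85),(405,160)):print("scene",unproj(cs,(270+(q[0]+.5)/8-.5,205+(q[1]+.5)/8-.5),.13))
```

```text
bar [0.52281363 0.22417103 0.13      ] [0.54441766 0.15669321 0.13      ] [0.53361565 0.19043212 0.13      ] 0.07085188703713331 1.8806488421396503
[[0.56804047 0.22924857 0.097     ]
 [0.5794521  0.16700271 0.097     ]
 [0.49962577 0.15312695 0.097     ]
 [0.48953165 0.21633278 0.097     ]] [0.5341625  0.19142775 0.097     ]
yaw 0.16762009424967744 0.08029291668245135 0.06328327084641554
pot [ 0.5076426  -0.19089736  0.07      ]
[ 0.5068152  -0.15281655  0.07      ]
[ 0.50848327 -0.2296123   0.07      ]
[ 0.54582633 -0.19053533  0.07      ]
[ 0.46901893 -0.19126505  0.07      ]
[[310.7847712  218.82704399]
 [321.63682323 224.10666805]
 [300.21053084 213.68292703]
 [245.61376158 168.07339424]]
scene [0.54695034 0.16274747 0.13      ]
scene [0.5272489  0.22338464 0.13      ]
```

```bash
cat >> h.py <<'E'
from scipy.spatial.transform import Rotation as Ro
def rot(s): q=s["eef_rot"];return Ro.from_quat([q[1],q[2],q[3],q[0]])
def inc(pos,yaw,s=None,off=(0,0,0)):
    """units to reach world TCP pos, tool down, tool-y at world angle yaw; from measured + off"""
    s=s or bot.state();R=rot(s);d=R.inv().apply(np.array(pos)-s["position"]-np.array(off))/.04
    y=np.array([np.cos(yaw),np.sin(yaw),0]);z=np.array([0,0,-1.]);T=Ro.from_matrix(np.column_stack([np.cross(y,z),y,z]))
    w=np.degrees((R.inv()*T).as_rotvec())/6
    print(np.round(d,3),np.round(w,3))
def st():
    s=bot.state();R=rot(s).as_matrix();print("t%.2f"%s["clock"],"p",np.round(s["position"],4),"yawY %.3f"%np.arctan2(R[1,1],R[0,1]),"tilt",np.round(R[:2,2],3),"F",np.round(s["force"],1),"M",np.round(s["moment"],2),"gap %.4f"%s["finger_gap"],"q",np.round(s["joints"],2));return s
E
python3 - <<'E'
from h import *
st();inc((.534,.191,.25),.31+np.pi,off=(0,0,.0015))
E
```

```text
t0.10 p [ 0.2687 -0.5637  0.2435] yawY 2.015 tilt [-0.001  0.002] F [ 0.7 -0.1 -0.5] M [-0.01 -0.   -0.  ] gap 0.0869 q [-0.87  0.39  0.01 -0.   -1.19 -0.26]
[-14.103  14.182  -0.097] [ 1.6000e-02  1.3000e-02 -1.3714e+01]
```

Emit:
drive_tool(
  increments="1 -14.1 14.18 -0.1 0 0 -13.7;1 -14.1 14.18 -0.1 0 0 -13.7;1 -14.1 14.18 -0.1 0 0 -13.7;1 -14.1 14.18 -0.1 0 0 -13.7;1 -14.1 14.18 -0.1 0 0 -13.7;1 -14.1 14.18 -0.1 0 0 -13.7;1 -14.1 14.18 -0.1 0 0 -13.7;1 -14.1 14.18 -0.1 0 0 -13.7;1 -14.1 14.18 -0.1 0 0 -13.7;1 -14.1 14.18 -0.1 0 0 -13.7;1 -14.1 14.18 -0.1 0 0 -13.7;1 -14.1 14.18 -0.1 0 0 -13.7;1 -14.1 14.18 -0.1 0 0 -13.7;1 -14.1 14.18 -0.1 0 0 -13.7;1 -14.1 14.18 -0.1 0 0 -13.7;1 -14.1 14.18 -0.1 0 0 -13.7",
)

```text
clock: 2.1
position: [0.5336, 0.1894, 0.2486]
eef_rot: [0.0, 0.807, -0.59, -0.0]
force: [-0.4, 0.9, 0.1]
finger_gap: 0.0872
```

Run:
```python
from h import *
st();i=bot.camera_info("wrist")
f=bot.grab_frame("wrist");cv2.imwrite("pics/w1.png",f[:,:,::-1]);import pickle;pickle.dump(i,open("w1.pkl","wb"))
cv2.imwrite("pics/w1b.png",cv2.resize(f[:,:,::-1],(800,600),interpolation=cv2.INTER_CUBIC))
st()
c=cam("wrist",i);print(proj(c,[(.5336,.1904,.130),(.5341,.1914,.096)]))
```

```text
t2.10 p [0.5336 0.1894 0.2486] yawY -2.834 tilt [-0. -0.] F [-0.4  0.9  0.1] M [ 0.01  0.15 -0.03] gap 0.0872 q [ 0.63  0.28 -0.13 -0.   -1.16 -0.32]
t2.15 p [0.5337 0.1893 0.2488] yawY -2.834 tilt [0. 0.] F [-0.6  0.5 -0.4] M [-0.02  0.09 -0.06] gap 0.0870 q [ 0.63  0.28 -0.13 -0.   -1.16 -0.32]
[[259.19894626 197.78310543]
 [258.25224065 187.73309614]]
```

View pics/w1b.png

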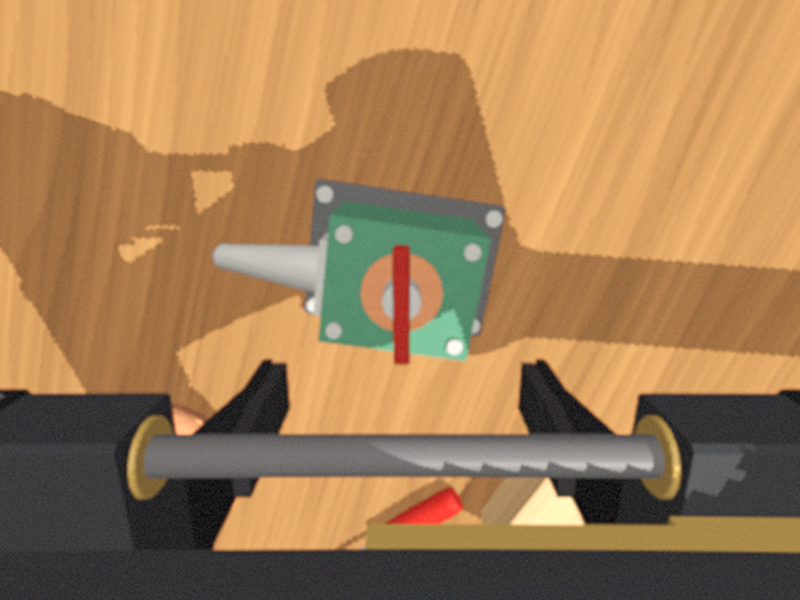

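The wrist view shows the bar upright in the picture from (401,246) to (402,363), with the jaws straddling its direction, so the yaw is good.

Run:
```python
from h import *
import pickle
i=pickle.load(open("w1.pkl","rb"));c=cam("wrist",i)
a=cv2.imread("pics/w1.png");h=cv2.cvtColor(a,cv2.COLOR_BGR2HSV)
m=((h[...,1]>180)&((h[...,0]<5)|(h[...,0]>175))&(h[...,2]>90)).astype(np.uint8);m[270:]=0
n,l,s,ce=cv2.connectedComponentsWithStats(m);k=1+s[1:,4].argmax();print(s[k],ce[k])
r=cv2.minAreaRect(np.argwhere(l==k)[:,::-1].astype(np.float32));print(r)
b=cv2.boxPoints(r);P=np.array([unproj(c,x,.132) for x in b]);print(P,P.mean(0))
d=P[1]-P[0];d2=P[2]-P[1];print(np.linalg.norm(d),np.linalg.norm(d2));d=d if np.linalg.norm(d)>.04 else d2;print(np.arctan2(d[1],d[0]))
bo=[(344,234),(473,252),(455,347),(333,330)]
B=np.array([unproj(c,((x+.5)/1.5625-.5,(y+.5)/1.5625-.5),.097) for x,y in bo]);print(B,B.mean(0));fx=(B[0]+B[3]-B[1]-B[2]);print("yaw",np.arctan2(fx[1],fx[0]))
print(c[2].T@-c[3])
```

```text
[252 158  10  74 607] [256.39538715 194.00988468]
((256.5, 194.5), (73.0, 9.0), 90.0)
[[0.55046076 0.15755704 0.132     ]
 [0.54315477 0.15524987 0.132     ]
 [0.52249164 0.21996872 0.132     ]
 [0.53038333 0.2224565  0.132     ]] [0.53662262 0.18880803 0.132     ]
0.007661627105572301 0.06793742756504996
1.8798417604502757
[[0.58068591 0.1657666  0.097     ]
 [0.50134214 0.15246996 0.097     ]
 [0.49073903 0.21609033 0.097     ]
 [0.57086075 0.22873394 0.097     ]] [0.53590696 0.19076521 0.097     ]
yaw 0.1612575328715185
[0.56109235 0.10799914 0.388665  ]
```

Run:
```python
from h import *
st();inc((.5355,.190,.128),.31-np.pi)
```

```text
t2.15 p [0.5337 0.1893 0.2488] yawY -2.834 tilt [0. 0.] F [-0.6  0.5 -0.4] M [-0.02  0.09 -0.06] gap 0.0870 q [ 0.63  0.28 -0.13 -0.   -1.16 -0.32]
[-2.00e-03 -4.80e-02  3.02e+00] [-0.001  0.001 -0.026]
```

Emit:
drive_tool(
  increments="1 0 -0.05 1 0 0 0;1 0 -0.05 2 0 0 0;1 0 -0.05 2.7 0 0 0;1 0 -0.05 3.02 0 0 0;1 0 -0.05 3.02 0 0 0;0.4 0 -0.05 3.02 0 0 0;0.4 0 -0.05 3.02 0 0 0",
)

```text
clock: 3.02
position: [0.5366, 0.1915, 0.1291]
eef_rot: [-0.001, 0.807, -0.59, 0.0]
force: [-0.3, -0.5, -0.1]
finger_gap: 0.0744
```

Run:
```python
from h import *
st();i=bot.camera_info("wrist")
f=bot.grab_frame("wrist");
cv2.imwrite("pics/w2.png",cv2.resize(f[:,:,::-1],(800,600),interpolation=cv2.INTER_CUBIC))
```

```text
t3.02 p [0.5366 0.1915 0.1291] yawY -2.833 tilt [0.002 0.001] F [-0.3 -0.5 -0.1] M [ 0.01  0.1  -0.04] gap 0.0744 q [ 0.63  0.4  -0.29  0.   -0.88 -0.32]
```

View pics/w2.png

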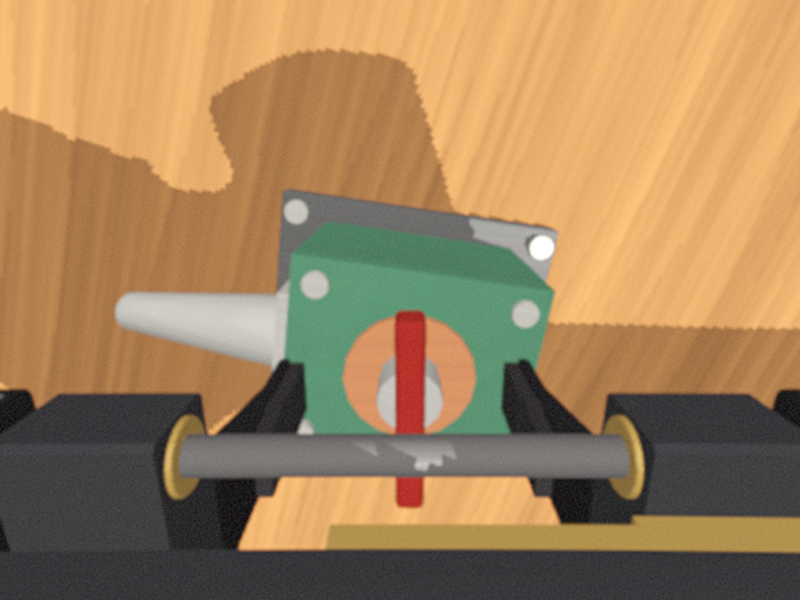

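The bar is at x≈410 in the picture and the jaws are centred at about 404, so the tool is about 2 mm off. I shift +y and close.

Emit:
drive_tool(
  increments="0.4 0 0.047 0.03 0 0 0;0.4 0 0.047 0.03 0 0 0;0 0 0.047 0.03 0 0 0;0 0 0.047 0.03 0 0 0;0 0 0.047 0.03 0 0 0;0 0 0.047 0.03 0 0 0;0 0 0.047 0.03 0 0 0",
)

```text
clock: 3.95
position: [0.5344, 0.1907, 0.1266]
eef_rot: [-0.0, 0.807, -0.59, 0.0]
force: [0.7, 0.6, -0.6]
finger_gap: 0.0227
```

Run:
```python
from h import *
st()
```

```text
t3.95 p [0.5344 0.1907 0.1266] yawY -2.833 tilt [0.001 0.   ] F [ 0.7  0.6 -0.6] M [ 0.09 -0.21 -0.02] gap 0.0227 q [ 0.63  0.4  -0.29  0.   -0.88 -0.32]
```

Emit:
drive_tool(
  increments="0 0 0 0 0 0 0;0 0 0 0 0 0 0;0 0 0 0 0 0 0",
)

```text
clock: 4.32
position: [0.5343, 0.1906, 0.1266]
eef_rot: [-0.0, 0.807, -0.59, 0.0]
force: [2.5, 0.1, -0.4]
finger_gap: 0.023
```

Run:
```python
from h import *
st()
```

```text
t4.33 p [0.5343 0.1906 0.1266] yawY -2.833 tilt [0. 0.] F [ 2.5  0.1 -0.4] M [ 0.1  -0.34  0.01] gap 0.0230 q [ 0.63  0.4  -0.29  0.   -0.88 -0.32]
```

Run:
```python
from h import *
f=bot.grab_frame("wrist");
cv2.imwrite("pics/w3.png",cv2.resize(f[:,:,::-1],(800,600),interpolation=cv2.INTER_CUBIC))
f=bot.grab_frame("scene")[180:280,260:380]
cv2.imwrite("pics/s3.png",cv2.resize(f[:,:,::-1],(720,600),interpolation=cv2.INTER_CUBIC))
st()
```

```text
t4.42 p [0.5343 0.1907 0.1266] yawY -2.833 tilt [0. 0.] F [ 1.5  0.1 -0.5] M [ 0.09 -0.42 -0.02] gap 0.0229 q [ 0.63  0.4  -0.29  0.   -0.88 -0.32]
```

View pics/w3.png

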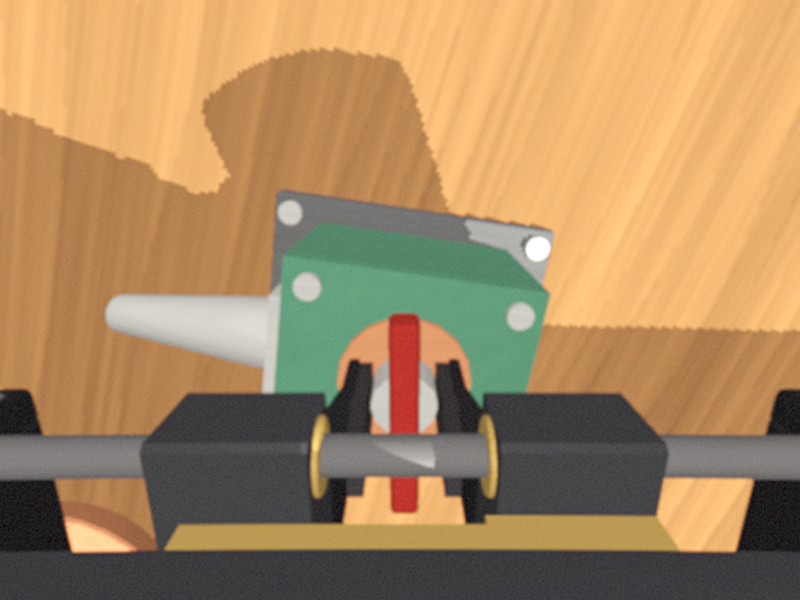

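View pics/s3.png

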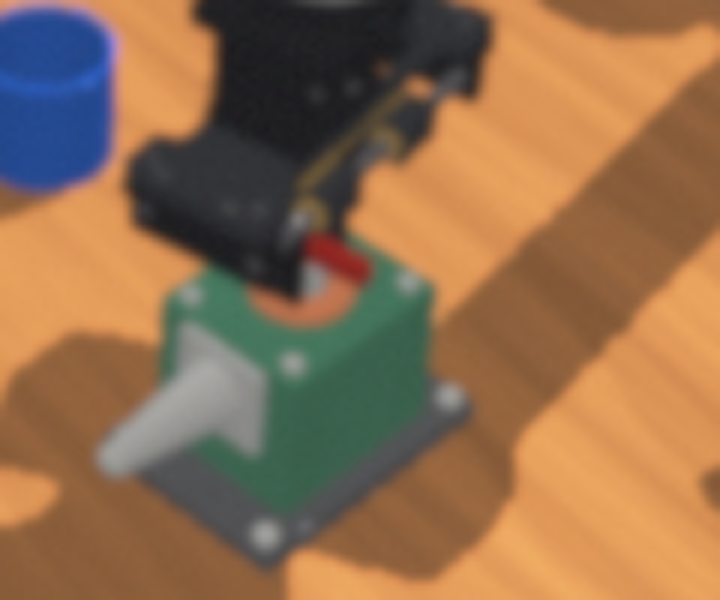

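The pictures show the fingertips clasping the 24 mm grey shaft just under the bar, which explains the 23 mm gap. I'll open, rise until the tips are just above the bar's underside (TCP z ≈ 0.1415), and close again.

Emit:
drive_tool(
  increments="0.45 0 0 0 0 0 0;0.45 0 0 0 0 0 0;0.45 0 0 -0.37 0 0 0;0.45 0 0 -0.37 0 0 0;0 0 0 -0.37 0 0 0;0 0 0 -0.37 0 0 0;0 0 0 -0.37 0 0 0;0 0 0 -0.37 0 0 0;0 0 0 -0.37 0 0 0",
)

```text
clock: 5.55
position: [0.5344, 0.1907, 0.1416]
eef_rot: [-0.0, 0.807, -0.59, 0.0]
force: [0.2, 0.3, 2.6]
finger_gap: 0.0096
```

Run:
```python
from h import *
st()
```

```text
t5.55 p [0.5344 0.1907 0.1416] yawY -2.833 tilt [0.001 0.   ] F [0.2 0.3 2.6] M [-0.11 -0.   -0.03] gap 0.0096 q [ 0.63  0.38 -0.28  0.   -0.91 -0.32]
```

Emit:
drive_tool(
  increments="0 0 0 -0.025 0 0 0;0 0 0 -0.025 0 0 0",
)

```text
clock: 5.8
position: [0.534, 0.1906, 0.1417]
eef_rot: [0.0, 0.807, -0.59, -0.0]
force: [2.4, 0.5, -3.7]
finger_gap: 0.01
```

Run:
```python
from h import *
st()
```

```text
t5.80 p [0.534  0.1906 0.1417] yawY -2.833 tilt [-0.001 -0.   ] F [ 2.4  0.5 -3.7] M [ 0.11 -0.46  0.01] gap 0.0100 q [ 0.63  0.38 -0.28 -0.   -0.91 -0.32]
```

Emit:
drive_tool(
  increments="0 0 0 -0.02 0 0 1.5;0 0 0 -0.035 0 0 3;0 0 0 -0.035 0 0 4;0 0 0 -0.035 0 0 4",
)

```text
clock: 6.3
position: [0.5333, 0.1904, 0.1421]
eef_rot: [-0.001, -0.667, 0.745, 0.001]
force: [2.7, 0.6, -8.6]
finger_gap: 0.0097
```

Run:
```python
from h import *
st()
```

```text
t6.30 p [0.5333 0.1904 0.1421] yawY 3.032 tilt [-0.002 -0.001] F [ 2.7  0.6 -8.6] M [ 0.24 -0.7   0.02] gap 0.0097 q [ 0.63  0.38 -0.28 -0.   -0.91 -0.74]
```

Emit:
drive_tool(
  increments="0 0 0 -0.01 0 0 1.5;0 0 0 -0.02 0 0 3;0 0 0 -0.02 0 0 4;0 0 0 -0.02 0 0 2.5;0 0 0 -0.025 0 0 1;0 0 0 -0.03 0 0 -0.5;0 0 0 -0.035 0 0 -2;0 0 0 -0.035 0 0 -2",
)

```text
clock: 7.3
position: [0.5333, 0.1902, 0.1436]
eef_rot: [0.001, 0.741, -0.672, -0.001]
force: [1.5, 0.7, -11.6]
finger_gap: 0.0099
```

Run:
```python
from h import *
st()
```

```text
t7.30 p [0.5333 0.1902 0.1436] yawY -3.043 tilt [-0.003 -0.001] F [  1.5   0.7 -11.6] M [ 0.27 -0.65  0.18] gap 0.0099 q [ 0.63  0.38 -0.27 -0.   -0.92 -0.53]
```

Emit:
drive_tool(
  increments="0 0 0 -0.01 0 0 -1.5;0 0 0 -0.015 0 0 -3;0 0 0 -0.02 0 0 -4.5;0 0 0 -0.025 0 0 -6;0 0 0 -0.025 0 0 -7;0 0 0 -0.025 0 0 -7",
)

```text
clock: 8.05
position: [0.5335, 0.1903, 0.145]
eef_rot: [0.001, 0.932, -0.362, -0.001]
force: [2.6, 0.6, -12.2]
finger_gap: 0.0097
```

Run:
```python
from h import *
st()
```

```text
t8.05 p [0.5335 0.1903 0.145 ] yawY -2.313 tilt [-0.002 -0.001] F [  2.6   0.6 -12.2] M [ 0.14 -0.74 -0.05] gap 0.0097 q [ 0.63  0.38 -0.27 -0.   -0.92  0.2 ]
```

Emit:
drive_tool(
  increments="0 0 0 -0.005 0 0 1.5;0 0 0 -0.01 0 0 3;0 0 0 -0.015 0 0 4.5;0 0 0 -0.02 0 0 6;0 0 0 -0.02 0 0 6",
)

```text
clock: 8.68
position: [0.5334, 0.1903, 0.1462]
eef_rot: [0.001, 0.775, -0.632, -0.001]
force: [1.1, 0.4, -11.4]
finger_gap: 0.0095
```

Run:
```python
from h import *
st()
```

```text
t8.68 p [0.5334 0.1903 0.1462] yawY -2.939 tilt [-0.002 -0.001] F [  1.1   0.4 -11.4] M [ 0.18 -0.32 -0.24] gap 0.0095 q [ 0.63  0.38 -0.27 -0.   -0.92 -0.43]
```

Emit:
drive_tool(
  increments="0 0 0 -0.008 0 0 1.5;0 0 0 -0.014 0 0 3;0 0 0 -0.02 0 0 4.5;0 0 0 -0.025 0 0 6;0 0 0 -0.025 0 0 7;0 0 0 -0.025 0 0 7",
)

```text
clock: 9.43
position: [0.5334, 0.1902, 0.1461]
eef_rot: [-0.001, -0.498, 0.867, 0.0]
force: [4.3, -0.6, -18.6]
finger_gap: 0.0095
```

Run:
```python
from h import *
st()
```

```text
t9.43 p [0.5334 0.1902 0.1461] yawY 2.614 tilt [-0.003 -0.001] F [  4.3  -0.6 -18.6] M [ 0.03 -1.42 -0.03] gap 0.0095 q [ 0.63  0.38 -0.27 -0.   -0.92 -1.16]
```

Emit:
drive_tool(
  increments="0 0 0 0.025 0 0 -1.5;0 0 0 0.03 0 0 -3;0 0 0 0.03 0 0 -4.5;0 0 0 0.03 0 0 -6;0 0 0 0.03 0 0 -7.5;0 0 0 0.03 0 0 -8.5;0 0 0 0.03 0 0 -8.5",
)

```text
clock: 10.3
position: [0.5333, 0.1899, 0.1466]
eef_rot: [0.001, 0.823, -0.568, -0.0]
force: [-0.1, -0.9, -10.6]
finger_gap: 0.01
```

Run:
```python
from h import *
st()
```

```text
t10.30 p [0.5333 0.1899 0.1466] yawY -2.780 tilt [-0.002 -0.001] F [ -0.1  -0.9 -10.6] M [-0.28  0.    0.03] gap 0.0100 q [ 0.63  0.38 -0.27 -0.   -0.92 -0.27]
```

Emit:
drive_tool(
  increments="0 0 0 -0.005 0 0 -1;0 0 0 -0.01 0 0 -2;0 0 0 -0.01 0 0 -3;0 0 0 -0.01 0 0 -3",
)

```text
clock: 10.8
position: [0.5338, 0.19, 0.1472]
eef_rot: [0.001, 0.901, -0.434, -0.0]
force: [0.5, -0.8, -9.0]
finger_gap: 0.0094
```

Run:
```python
from h import *
st()
```

```text
t10.80 p [0.5338 0.19   0.1472] yawY -2.468 tilt [-0.001 -0.001] F [ 0.5 -0.8 -9. ] M [-0.5  -0.11  0.  ] gap 0.0094 q [ 0.63  0.38 -0.27  0.   -0.92  0.05]
```

Emit:
drive_tool(
  increments="0 0 0 -0.015 0 0 1.5;0 0 0 -0.02 0 0 3;0 0 0 -0.025 0 0 1.5;0 0 0 -0.03 0 0 0;0 0 0 -0.035 0 0 -1.5;0 0 0 -0.035 0 0 -1.5",
)

```text
clock: 11.55
position: [0.5345, 0.1903, 0.1491]
eef_rot: [0.0, 0.932, -0.362, 0.001]
force: [2.2, -2.0, -7.8]
finger_gap: 0.0097
```

Run:
```python
from h import *
st()
```

```text
t11.55 p [0.5345 0.1903 0.1491] yawY -2.312 tilt [ 0.001 -0.001] F [ 2.2 -2.  -7.8] M [-0.7  -0.43 -0.05] gap 0.0097 q [ 0.63  0.37 -0.27  0.   -0.93  0.2 ]
```

Emit:
drive_tool(
  increments="0 0 0 -0.015 0 0 1.5;0 0 0 -0.025 0 0 3;0 0 0 -0.03 0 0 4.5;0 0 0 -0.035 0 0 3;0 0 0 -0.04 0 0 1.5;0 0 0 -0.045 0 0 0;0 0 0 -0.045 0 0 0",
)

```text
clock: 12.42
position: [0.535, 0.1911, 0.152]
eef_rot: [-0.001, 0.932, -0.363, 0.001]
force: [0.1, 0.2, -3.2]
finger_gap: 0.0096
```

Run:
```python
from h import *
st()
```

```text
t12.43 p [0.535  0.1911 0.152 ] yawY -2.313 tilt [0.003 0.001] F [ 0.1  0.2 -3.2] M [-0.13  0.07 -0.01] gap 0.0096 q [ 0.63  0.37 -0.27  0.   -0.93  0.2 ]
```

Emit:
drive_tool(
  increments="0 0 0 -0.03 0 0 1.5;0 0 0 -0.06 0 0 3;0 0 0 -0.06 0 0 3",
)

```text
clock: 12.8
position: [0.5346, 0.1909, 0.1537]
eef_rot: [-0.001, 0.864, -0.503, 0.001]
force: [1.0, -0.2, -2.6]
finger_gap: 0.01
```

Run:
```python
from h import *
st()
```

```text
t12.80 p [0.5346 0.1909 0.1537] yawY -2.625 tilt [0.002 0.001] F [ 1.  -0.2 -2.6] M [-0.06  0.13 -0.02] gap 0.0100 q [ 0.63  0.37 -0.26  0.   -0.94 -0.11]
```

Emit:
drive_tool(
  increments="0 0 0 -0.03 0 0 0;0 0 0 -0.06 0 0 0;0 0 0 -0.06 0 0 0",
)

```text
clock: 13.18
position: [0.5342, 0.1907, 0.1553]
eef_rot: [-0.0, 0.865, -0.502, 0.0]
force: [1.3, -0.4, -2.5]
finger_gap: 0.0096
```

Emit:
drive_tool(
  increments="0 0 0 -0.03 0 0 0;0 0 0 -0.06 0 0 0;0 0 0 -0.06 0 0 0",
)

```text
clock: 13.55
position: [0.5342, 0.1906, 0.1577]
eef_rot: [-0.0, 0.865, -0.502, 0.0]
force: [-0.0, -0.5, -3.6]
finger_gap: 0.0101
```

Emit:
drive_tool(
  increments="0 0 0 -0.03 0 0 0;0 0 0 -0.06 0 0 0;0 0 0 -0.06 0 0 0",
)

```text
clock: 13.92
position: [0.534, 0.1905, 0.1598]
eef_rot: [0.0, 0.865, -0.502, -0.0]
force: [0.3, 0.5, -4.0]
finger_gap: 0.0098
```

Emit:
drive_tool(
  increments="0 0 0 -0.03 0 0 0;0 0 0 -0.06 0 0 0;0 0 0 -0.06 0 0 0",
)

```text
clock: 14.3
position: [0.5336, 0.1904, 0.1611]
eef_rot: [0.001, 0.865, -0.503, -0.001]
force: [2.6, 0.4, -13.0]
finger_gap: 0.0096
```

Emit:
drive_tool(
  increments="0 0 0 0 0 0 -1;0 0 0 0 0 0 -2;0 0 0 0 0 0 -3;0 0 0 0 0 0 -4;0 0 0 0 0 0 -4",
)

```text
clock: 14.92
position: [0.5345, 0.1896, 0.1633]
eef_rot: [0.001, 0.95, -0.313, 0.0]
force: [2.4, -4.9, -5.0]
finger_gap: 0.0098
```

Emit:
drive_tool(
  increments="0 0 0 -0.03 0 0 0.5;0 0 0 -0.06 0 0 0.5;0 0 0 -0.06 0 0 0.5",
)

```text
clock: 15.3
position: [0.5347, 0.1911, 0.1663]
eef_rot: [-0.001, 0.942, -0.336, 0.001]
force: [-1.1, -0.3, 1.6]
finger_gap: 0.0096
```

Emit:
drive_tool(
  increments="0 0 0 -0.03 0 0 0;0 0 0 -0.06 0 0 0;0 0 0 -0.06 0 0 0",
)

```text
clock: 15.68
position: [0.5339, 0.1906, 0.167]
eef_rot: [0.0, 0.942, -0.336, -0.0]
force: [0.8, -0.6, -4.0]
finger_gap: 0.0095
```

Emit:
drive_tool(
  increments="0 0 0 -0.03 0 0 0;0 0 0 -0.06 0 0 0;0 0 0 -0.06 0 0 0",
)

```text
clock: 16.05
position: [0.5342, 0.1906, 0.1696]
eef_rot: [-0.0, 0.942, -0.336, 0.0]
force: [-0.5, 0.4, -3.4]
finger_gap: 0.0096
```

Emit:
drive_tool(
  increments="0 0 0 -0.03 0 0 0;0 0 0 -0.06 0 0 0;0 0 0 -0.06 0 0 0",
)

```text
clock: 16.42
position: [0.5342, 0.1906, 0.1721]
eef_rot: [-0.0, 0.942, -0.336, 0.0]
force: [0.2, -0.1, -2.4]
finger_gap: 0.0098
```

Rise is about 30.5 mm and the last ledge is near 33 mm, so I continue gently.

Emit:
drive_tool(
  increments="0 0 0 -0.03 0 0 0;0 0 0 -0.06 0 0 0;0 0 0 -0.06 0 0 0",
)

```text
clock: 16.8
position: [0.5341, 0.1906, 0.1744]
eef_rot: [0.0, 0.942, -0.336, -0.0]
force: [-0.1, -0.1, -2.9]
finger_gap: 0.0094
```

Emit:
drive_tool(
  increments="0 0 0 -0.03 0 0 0;0 0 0 -0.05 0 0 0;0 0 0 -0.05 0 0 0",
)

```text
clock: 17.18
position: [0.5337, 0.1905, 0.1752]
eef_rot: [0.0, 0.942, -0.337, -0.001]
force: [1.3, 0.4, -11.0]
finger_gap: 0.0097
```

Emit:
drive_tool(
  increments="0 0 0 0 0 0 1;0 0 0 0 0 0 2;0 0 0 0 0 0 3;0 0 0 0 0 0 4;0 0 0 0 0 0 5;0 0 0 0 0 0 5",
)

```text
clock: 17.92
position: [0.5345, 0.1906, 0.1773]
eef_rot: [-0.0, 0.823, -0.568, 0.0]
force: [-0.3, 0.2, -3.6]
finger_gap: 0.0097
```

Emit:
drive_tool(
  increments="0 0 0 -0.03 0 0 0;0 0 0 -0.06 0 0 0;0 0 0 -0.06 0 0 0",
)

```text
clock: 18.3
position: [0.5342, 0.1906, 0.179]
eef_rot: [-0.0, 0.823, -0.568, 0.0]
force: [-0.3, 0.3, -3.2]
finger_gap: 0.0096
```

Emit:
drive_tool(
  increments="0 0 0 -0.03 0 0 0;0 0 0 -0.06 0 0 0;0 0 0 -0.06 0 0 0",
)

```text
clock: 18.68
position: [0.5342, 0.1906, 0.1813]
eef_rot: [-0.0, 0.823, -0.569, 0.0]
force: [0.4, -0.2, -3.3]
finger_gap: 0.0102
```

Emit:
drive_tool(
  increments="0 0 0 -0.03 0 0 0;0 0 0 -0.06 0 0 0;0 0 0 -0.09 0 0 0;0 0 0 -0.09 0 0 0",
)

```text
clock: 19.18
position: [0.5342, 0.1906, 0.1849]
eef_rot: [-0.0, 0.823, -0.569, 0.0]
force: [-0.4, -0.3, -4.2]
finger_gap: 0.0093
```

Emit:
drive_tool(
  increments="0 0 0 -0.1 0 0 0;0 0 0 -0.2 0 0 0;0 0 0 -0.3 0 0 0;0 0 0 -0.4 0 0 0;0 0 0 -0.4 0 0 0",
)

```text
clock: 19.8
position: [0.5344, 0.1907, 0.2013]
eef_rot: [-0.0, 0.823, -0.569, 0.0]
force: [0.1, 0.9, -3.1]
finger_gap: 0.0095
```

Emit:
drive_tool(
  increments="0 0 0 -0.2 0 0 0;0 0 0 -0.4 0 0 0;0 0 0 -0.6 0 0 0;0 0 0 -0.8 0 0 0;0 0 0 -1 0 0 0;0 0 0 -1.2 0 0 0;0 0 0 -1.3 0 0 0;0 0 0 -1.3 0 0 0",
)

```text
clock: 20.8
position: [0.5342, 0.1906, 0.2531]
eef_rot: [-0.0, 0.823, -0.569, 0.0]
force: [-0.1, -0.0, -3.6]
finger_gap: 0.0097
```

Run:
```python
from h import *
st();inc((.5076,-.1909,.25),-2.80-.96)
f=bot.grab_frame("wrist");
cv2.imwrite("pics/w4.png",cv2.resize(f[:,:,::-1],(800,600),interpolation=cv2.INTER_CUBIC))
f=bot.grab_frame("scene")[150:280,220:380]
cv2.imwrite("pics/s4.png",cv2.resize(f[:,:,::-1],(736,598),interpolation=cv2.INTER_CUBIC))
```

```text
t20.80 p [0.5342 0.1906 0.2531] yawY -2.781 tilt [0. 0.] F [-0.1 -0.  -3.6] M [ 0.01  0.13 -0.02] gap 0.0097 q [ 0.63  0.28 -0.12 -0.   -1.17 -0.27]
[8.689 3.992 0.072] [-4.000e-03  5.000e-03  9.353e+00]
```

View pics/s4.png

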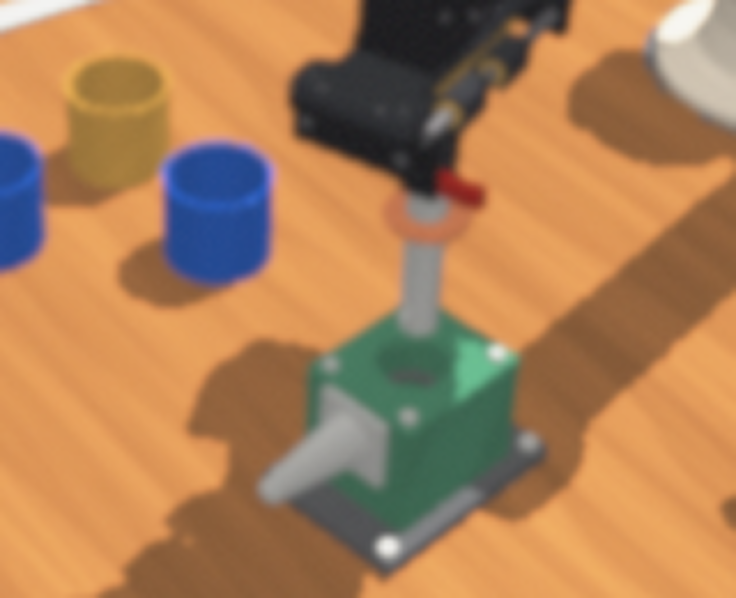

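View pics/w4.png

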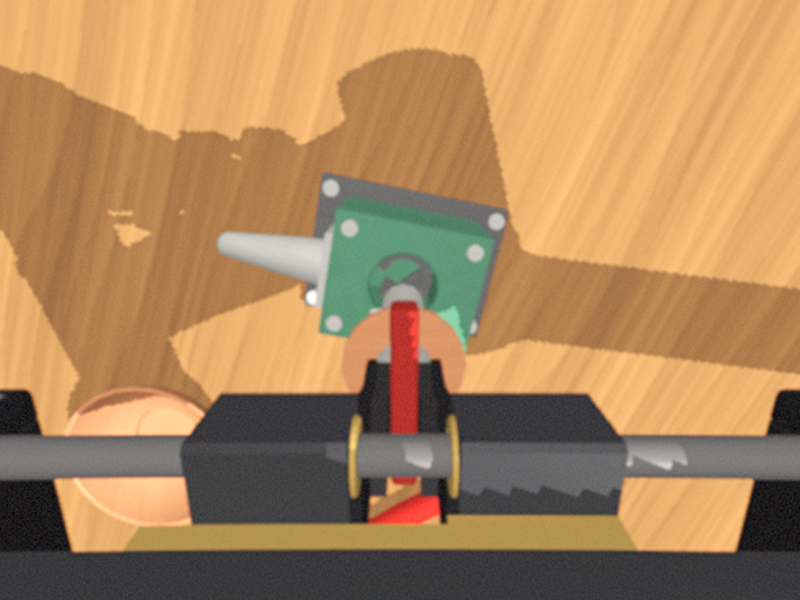

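The pictures show the pin hanging upright clear of the empty hole, with the block still on its plate. Next is transit to the brass pot.

Emit:
drive_tool(
  increments="0 0.5 0.23 0 0 0 0.5;0 1.3 0.6 0.07 0 0 1;0 2.2 1 0.07 0 0 1.75;0 3.1 1.42 0.07 0 0 2.5;0 4 1.84 0.07 0 0 3.25;0 4.9 2.25 0.07 0 0 4;0 5.8 2.66 0.07 0 0 4.75;0 6.7 3.08 0.07 0 0 5.5;0 7.5 3.45 0.07 0 0 6.2;0 8.2 3.77 0.07 0 0 6.7;0 8.6 3.95 0.07 0 0 7;0 8.69 3.99 0.07 0 0 7;0 8.69 3.99 0.07 0 0 7;0 8.69 3.99 0.07 0 0 7",
)

```text
clock: 22.65
position: [0.5077, -0.1902, 0.25]
eef_rot: [0.0, -0.565, 0.825, 0.0]
force: [-0.9, -0.6, -3.3]
finger_gap: 0.0096
```

Run:
```python
from h import *
s=st();i=bot.camera_info("wrist")
f=bot.grab_frame("wrist");
cv2.imwrite("pics/w5.png",cv2.resize(f[:,:,::-1],(800,600),interpolation=cv2.INTER_CUBIC))
g=bot.grab_frame("top")[140:240,240:340];cv2.imwrite("pics/t5.png",cv2.resize(g[:,:,::-1],(600,600),interpolation=cv2.INTER_CUBIC))
c=cam("wrist",i);a=np.linspace(0,2*np.pi,9)[:-1]
print(1.5625*proj(c,[(.5076+.039*np.cos(t),-.1909+.039*np.sin(t),.07) for t in a]))
p=s["position"];print(1.5625*proj(c,[(p[0],p[1],p[2]-.1256)]))
```

```text
t22.65 p [ 0.5077 -0.1902  0.25  ] yawY 2.771 tilt [-0.  0.] F [-0.9 -0.6 -3.3] M [ 0.06  0.07 -0.  ] gap 0.0096 q [-0.06  0.24 -0.19 -0.   -1.14 -0.31]
[[353.82220216 296.7431956 ]
 [383.6546549  325.50663746]
 [425.33094222 326.30804913]
 [456.39028614 298.75602863]
 [458.78942554 257.07655346]
 [429.08512265 225.5084801 ]
 [384.51365805 224.58851683]
 [353.32875718 254.94537894]]
[[406.38518074 301.95616633]]
```

View pics/w5.png

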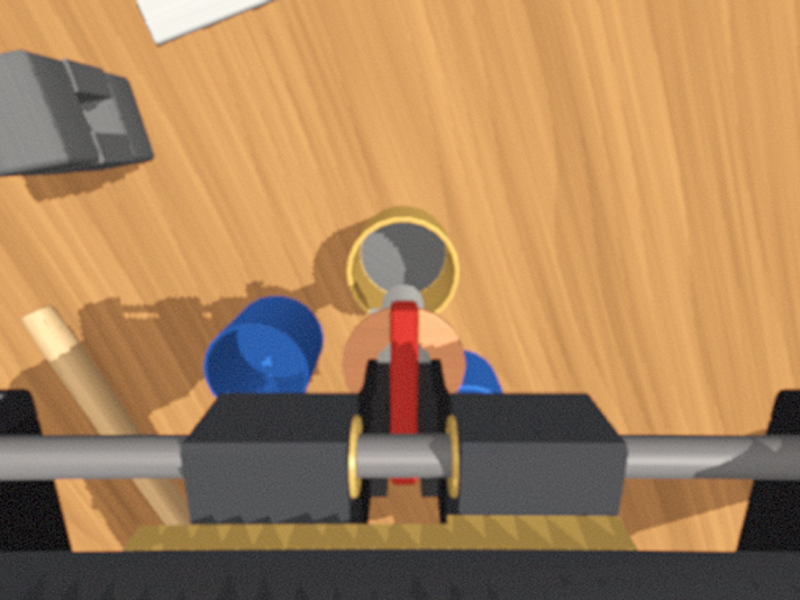

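View pics/t5.png

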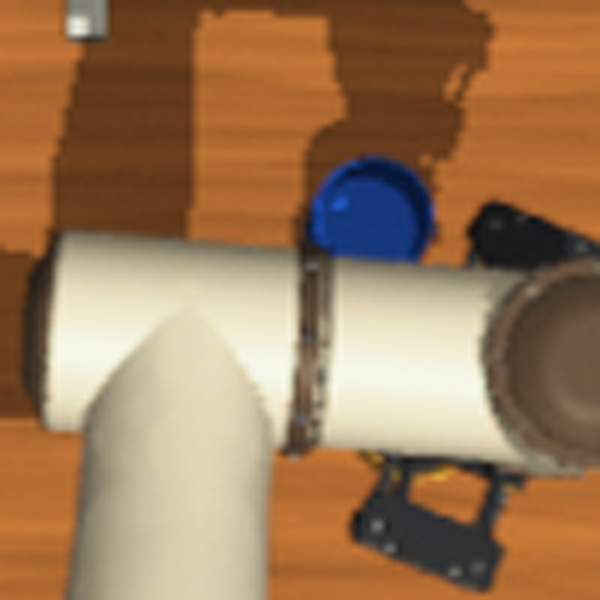

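The wrist view shows the brass rim centred at about (404,268), against a projected centre of (406,275). They agree within about 3 mm, and the pin foot is over the opening. I lower.

Emit:
drive_tool(
  increments="0 0 0 0.4 0 0 0;0 0 0 0.9 0 0 0;0 0 0 1.4 0 0 0;0 0 0 1.9 0 0 0;0 0 0 2.3 0 0 0;0 0 0 2.6 0 0 0;0 0 0 2.75 0 0 0;0 0 0 2.8 0 0 0;0 0 0 2.8 0 0 0",
)

```text
clock: 23.88
position: [0.5079, -0.191, 0.1383]
eef_rot: [0.0, -0.564, 0.826, -0.0]
force: [0.7, 0.1, -3.8]
finger_gap: 0.0099
```

Emit:
drive_tool(
  increments="0 0 0 0.05 0 0 0;0 0 0 0.1 0 0 0;0 0 0 0.14 0 0 0;0 0 0 0.14 0 0 0;0 0 0 0.14 0 0 0",
)

```text
clock: 24.5
position: [0.5076, -0.191, 0.1324]
eef_rot: [0.0, -0.564, 0.826, -0.0]
force: [-1.0, -0.8, -3.6]
finger_gap: 0.0097
```

Emit:
drive_tool(
  increments="0 0 0 0.02 0 0 0;0 0 0 0.04 0 0 0;0 0 0 0.04 0 0 0;0 0 0 0.04 0 0 0",
)

```text
clock: 25.0
position: [0.5077, -0.191, 0.1308]
eef_rot: [0.0, -0.564, 0.826, -0.0]
force: [-0.3, 0.1, -3.2]
finger_gap: 0.0098
```

Emit:
drive_tool(
  increments="0 0 0 0.02 0 0 0;0 0 0 0.04 0 0 0;0 0 0 0.04 0 0 0;0 0 0 0.04 0 0 0",
)

```text
clock: 25.5
position: [0.5084, -0.1913, 0.1307]
eef_rot: [0.001, -0.564, 0.825, -0.001]
force: [-1.3, 0.7, 5.6]
finger_gap: 0.0097
```

The foot is on the floor: TCP z stopped at 0.1307 and the force flipped to +5.6 N. I ease off 1 mm and open.

Emit:
drive_tool(
  increments="0 0 0 -0.03 0 0 0;0 0 0 -0.03 0 0 0;0.3 0 0 -0.03 0 0 0;0.6 0 0 -0.03 0 0 0;1 0 0 -0.03 0 0 0;1 0 0 -0.03 0 0 0;1 0 0 -0.03 0 0 0;1 0 0 -0.03 0 0 0;1 0 0 -0.03 0 0 0",
)

```text
clock: 26.62
position: [0.5076, -0.191, 0.1303]
eef_rot: [-0.0, -0.564, 0.826, 0.0]
force: [-0.9, 0.2, -0.4]
finger_gap: 0.0717
```

Emit:
drive_tool(
  increments="1 0 0 -0.5 0 0 0;1 0 0 -1.2 0 0 0;1 0 0 -2 0 0 0;1 0 0 -2.8 0 0 0;1 0 0 -3 0 0 0;1 0 0 -3 0 0 0;1 0 0 -3 0 0 0",
)

```text
clock: 27.5
position: [0.5068, -0.1908, 0.2488]
eef_rot: [-0.001, -0.564, 0.826, 0.001]
force: [-0.5, 0.2, -1.1]
finger_gap: 0.087
```

Run:
```python
from h import *
st()
f=bot.grab_frame("wrist");
cv2.imwrite("pics/w6.png",cv2.resize(f[:,:,::-1],(800,600),interpolation=cv2.INTER_CUBIC))
f=bot.grab_frame("scene");
cv2.imwrite("pics/s6.png",cv2.resize(f[:,:,::-1],(800,600),interpolation=cv2.INTER_CUBIC))
```

```text
t27.50 p [ 0.5068 -0.1908  0.2488] yawY 2.769 tilt [-0.003  0.001] F [-0.5  0.2 -1.1] M [ 0.04  0.09 -0.01] gap 0.0870 q [-0.06  0.24 -0.19 -0.   -1.14 -0.31]
```

View pics/w6.png

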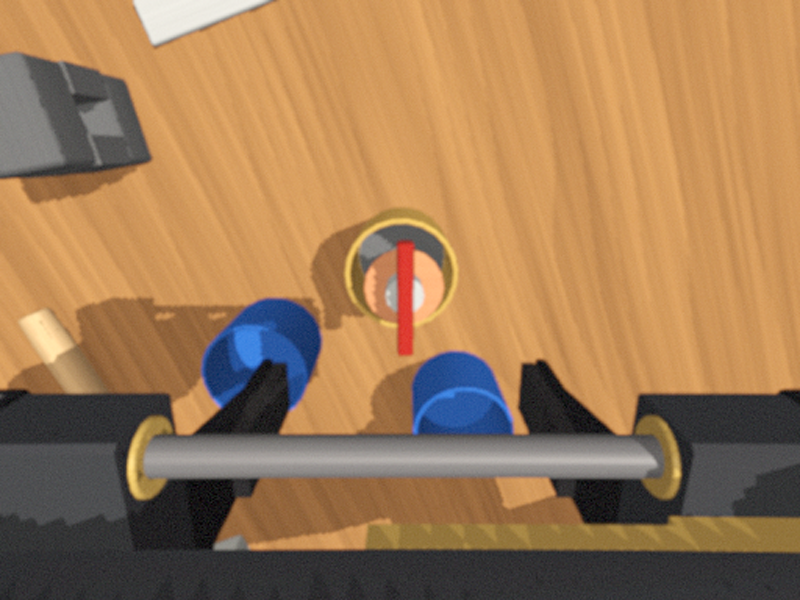

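View pics/s6.png

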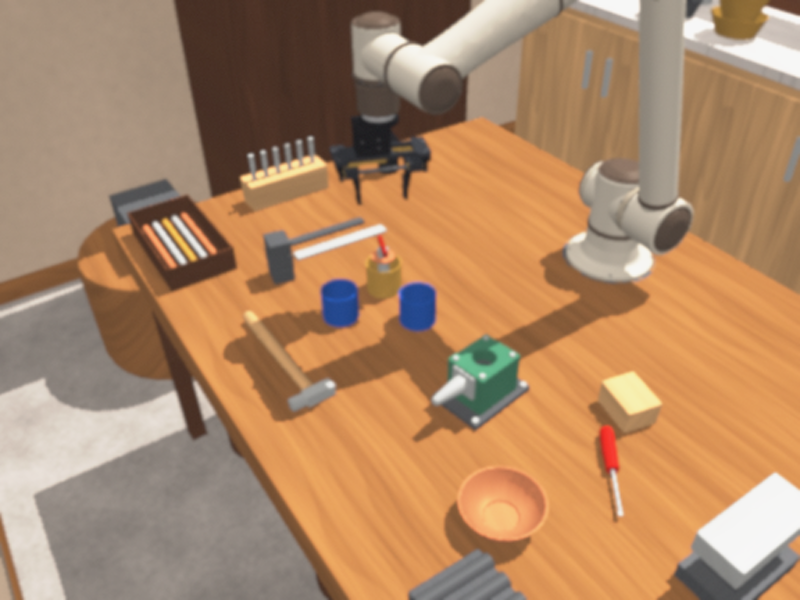

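The pin stands in the brass pot: bar at (405,298) in the wrist view and pin at (382,255) in the scene. The block is seated, the rest of the bench is unchanged, and the gripper is clear.

Run:
```python
from workcell import bot
print(bot.job_done())
```

```text
the job is handed in; nothing more can be done
None
```

I worked the pin out of the green block, stood it foot down in the brass pot, released it and handed the job in at about 27.5 s. The interface gives no verdict, so what follows is from my own readings.

- **Drawing the pin:** I twisted it back and forth under about 9–12 N and found the gaps in all three ledges, which caught at about 4.6, 19.5 and 33.6 mm of rise. The wrist force peaked at 18.6 N at the first ledge, below the block's weight of at least 22 N. I only read the force at the end of each move, so brief peaks in between were not seen.
- **Placing:** The foot touched the pot floor at TCP height 0.1307 m, about as expected, with 5.6 N at contact. I eased off 1 mm, opened the jaws and rose clear.
- **Last pictures:** They show the pin standing in the brass pot, the block seated with an empty hole and the other items where they were. The gripper is open and touching nothing.
- **One correction:** My first grasp closed on the 24 mm shaft just under the bar (23 mm gap). I opened, rose 15 mm and gripped the bar itself (about 9.6 mm gap) before pulling.
- **Small disagreement:** My position estimates for the pin and the pot differed between cameras by up to about 3 mm; both fits allowed for that.

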